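Clamp a bar in the hinged tacking jig

ROBOT

A 6-joint arm with a two-finger parallel gripper is mounted at the origin on the work surface. World frame = base frame: x ahead of the robot, y to its left, z up, the work surface at z = 0. Lengths are in mm, angles in rad, forces in N, time in s.
With the tool pointing down it reaches from about 350 to 975 mm from the base axis. Payload 7.1 kg.
Tool frame: the origin (TCP) lies between the finger pads; the fingertips stand 17 mm ahead of it and the grasp point (between the pads) lies 2 mm behind it (tip_reach is the y of the fingertips in the tool frame, in mm); y points along the fingers, x is the direction in which the jaws open and shut, and the axes are right-handed (so a half turn about y gives the same grasp; the last joint's range is limited). The gripper opens to 88 mm and grips with 3 to 60 N. Pads are 20 mm wide; open, the fingers measure 115 mm over their backs; the gripper's body (75 mm by 178 mm) begins 61 mm behind the grasp point.
Start: joints at [-1.256, 0.423, 1.63, -0, 1.089, -0.019], TCP at [204.789, -590.479, 215.275] pointing down, gripper open.
Joint ranges: [-3, 3], [-0.9, 2.11], [0.09, 2.58], [-1.31, 4.45], [0.11, 2.69], [-2.54, 2.54]. Speed limits (rad/s): [2.39, 2.39, 3.01, 3.14, 3.14, 3.14].

INTERFACE

Orientations are given as a rotation vector (axis times angle).
In Python, from workcell import get_obs, get_image, camera_model, close_job, silhouettes, tip_of, tip_reach gives the robot as it stands. The module is installed in compiled form; this text tells all that it offers.
- The arm moves only by the tool arm_command, never from a script. Its argument "targets" is a list of rows, each a list of 4 numbers: the shift along the tool's x, y, z in mm, then the turn about the tool's y in rad. A call has 1 to 20 rows; each row shifts and turns the commanded pose from where the row before left it, along the tool's axes as they then stand; what a row does not reach is not made up. A row lasts 1/12 s, in which the tool goes at most 41.7 mm and 7.16 degrees, less where a joint would pass 70% of its speed; a pose out of reach is approached as far as the arm can. A call is refused whole if a number of a shift passes 41.7 or a number of a turn 0.125, either way. A call with a gripper value outside its range is refused whole. "gripper" is the opening in per cent of the stroke, from 0 (shut) to 100 (fully open), set as the call begins (left out, the last holds). The fingers move at their own pace and stop on an object; the grip force is fixed at half the most. Time passes only in rows, so rows that do not move let the fingers close. It gives the time, the measured TCP pose, the force and the opening at its end, in the units of the state.
- get_obs(): the state, without advancing time (a new reading comes with each control period).
- get_image(name): name is "scene" or "top"; returns the picture (384x512x3 uint8, blue, green, red); there is no depth.
- camera_model(name): a dict with "mtx" (3x3 intrinsics, pixels), "position" and "orientation" of the camera in the world. Camera axes: x right, y up, looking along -z (the intrinsics and any distortion apply to the point x, -y, -z); pixel columns grow to the right and rows downward; lengths in mm; the calibration is good to about 2 mm. A picture is of the moment at which its call begins. camera_model takes no time and is no camera call.
- close_job(): hands the job in, once; it reports no verdict.
Trained networks look in the newest picture that a camera, given by its name, has taken for a name from the list of things; names that differ only in an ending like _2 or _b are one class to them, and where a whole thing is asked for, a point or a joint stands for the part that bears it (a point fixed in the world has none). Each returns a list of dicts, best first, with "conf" (0 to 1); they miss things now and then, are a little off and sometimes report something else, mostly with a low value. They report only what shows in the picture. A call takes as long as a camera call.
- silhouettes(camera, thing): "pixels" (384x512 bool, what is visible of it) and "at" ([column, row] in pixels, amid what is visible of it).
- tip_of(camera, thing): "at" ([column, row] in pixels: a listed point, or the origin of a listed thing).
The state is a dict: "t": time; "qpos": joint angles; "qvel": joint speeds; "joint_torque": joint torques, N m; "ee_pos": TCP position; "orientation": TCP orientation; "ft_force": force on the tool from outside, world axes, zero at the start; "moment": the same for the moment, N m; "width": finger opening in mm.
Only numpy, scipy, OpenCV 4.12 (cv2) and the standard library are available. Lean on these libraries where they do the work, as an engineer would, in place of code of your own. Each camera call takes 0.05 s, during which the arm holds its last target. There are 200 camera calls.

TASK

Stand the brass bar end-down in the round seat of the blue-and-yellow tacking jig, swing the yellow half shut against the bar, and only then push the red-headed locking pin fully home through both lugs and let go of it. Finish by holding the yellow half firmly pressed shut so that the bar is clamped: the program ends while the gripper is still pressing, without letting go. Leave the dark steel bars and everything else on the table where they are.

Things in the scene. Friction and masses are not known exactly. Their poses are not given: they have to be found in the camera images.
- jig: Fixed hinged jig: dark base plate 130 x 250 x 12 mm; blue half with brass V jaw on its +x side (64 mm high). Origin: centre of the plate's underside; z up, x from the yellow to the blue half, y from the hinge (y = -80 mm) to the lugs (y = +85 mm). Only the hinge post (70 mm) and the black handle post (104 mm) stand higher than 64 mm.
- seat (a point): Centre of the mouth of the round seat in the middle of the jig's base, 37 mm above the table; hole 29 mm wide, 25 mm deep (floor 12 mm above the table), chamfered 3 mm. The bar passes down in front of the blue V jaw, which leaves it 1.3 mm of room, and is pushed about 2 mm towards the jaw when clamped.
- jig_hinge (a joint): Angle of the yellow half (rad) about the upright hinge axis at x = 0, y = -80 mm in the jig's frame: 0 when shut on the bar, growing counter-clockwise from above as it swings out to the jig's -x side (starts 0.5 to 0.9, limit 1.2). Stiff hinge (0.15 N m friction), no spring: it stays where it is left.
- swing_half: Yellow swinging half, a bar 22 mm thick, 182 mm long, between 40 and 62 mm above the table, with a shallow brass jaw inside. Origin on the hinge axis at table height; when shut its axes are those of the jig. Its outer face lies at x = -40 mm in its own frame; its handle stands on a stub beyond that face.
- handle_top (a point): Top centre of the black upright handle post on the yellow half, 16 mm in diameter, from 58 to 104 mm above the table (over a stub); at x = -62, y = +110 mm in the yellow half's frame. Can be pinched from above and led round the hinge, and pushed towards the blue half (10 to 20 N) to clamp the bar.
- swing_lug (a point): Centre of the upper face (62 mm above the table) of the steel lug at the free end of the yellow half; 12 mm thick, chamfered through hole 12.5 mm wide. Shut, it lies 2 mm above the jig's lug with the holes in line.
- lug_hole (a point): Centre of the mouth of the 12.5 mm through hole in the fixed half's steel lug, upper face 48 mm above the table, lug 14 mm thick; at x = 2, y = 85 mm in the jig's frame.
- rack: Fixed wooden stock rack 190 x 56 x 45 mm with three holes in a row along its x axis, 65 mm apart, each holding one upright bar; 25 mm deep. Origin: centre of the underside, on the table.
- brass_bar: Brass-coloured round bar, 25 mm in diameter, 110 mm long, about 0.25 kg, standing upright in one of the rack's holes (any of the three); origin at the centre of its lower end (20 mm above the table in the rack), z along it, up. Lower end chamfered 3 mm.
- steel_bar_a: Dark steel bar of the same size in the rack, origin at its lower end; leave it there.
- steel_bar_b: Second dark steel bar of the same size in the rack, origin at its lower end; leave it there.
- pin_block: Fixed aluminium parking block 70 x 70 x 50 mm in whose top the locking pin stands; origin at the centre of its underside. Rack and block may be on either side of the jig.
- lock_pin: Locking pin standing upright in the parking block: steel shank 10 mm in diameter, 40 mm long, tapered foot; round red head 22 mm in diameter, 34 mm high. Origin: centre of the shank's lower end (10 mm above the table when parked), z up. Fully home, the head rests on the yellow half's lug and the origin is 22 mm above the table.
- alu_block: Loose aluminium block 70 x 50 x 40 mm, far side; leave alone. Origin: underside centre.
- magnet_square: Red triangular welding magnet, 95 x 20 x 90 mm, far side; leave alone. Origin: underside centre.
- wire_brush: Brush lying at the far side; leave alone. Origin: underside, near its middle.
- hammer: Hammer lying near the robot, on its left; leave alone. Origin: underside, near its middle.
- wrench: Wrench lying near the robot, on its right; leave alone. Origin: underside, near its middle.

How it is judged (in metres and radians):
On the way, in this order (a step that is already met when the one before it is completed fails the run):
1. the brass bar stands in the jig's seat with the jig open (horizontal distance between brass_bar and seat below 0.005 m and z of brass_bar in the frame of jig below 0.018 m and angle between brass_bar's own z axis and vertical below 0.15 rad and value of joint jig_hinge above 0.15 rad), for 0.2 s.
2. the yellow half is shut against the bar, pin not yet in (horizontal distance between brass_bar and seat below 0.005 m and z of brass_bar in the frame of jig below 0.018 m and angle between brass_bar's own z axis and vertical below 0.15 rad and value of joint jig_hinge between -0.028 and 0.025 rad and horizontal distance between lock_pin and lug_hole above 0.02 m), for 0.2 s.
3. the locking pin is fully home through both lugs (horizontal distance between brass_bar and seat below 0.005 m and z of brass_bar in the frame of jig below 0.018 m and angle between each of brass_bar, lock_pin's own z axis and vertical below 0.15 rad and value of joint jig_hinge between -0.028 and 0.025 rad and horizontal distance between lock_pin and lug_hole below 0.005 m and z of lock_pin in the frame of jig between 0.01 and 0.027 m), for 0.2 s.
At the end, for the whole second after the job is handed in: Bar in the seat: within 5 mm, foot under 6 mm off its floor, tilt under 0.15 rad. Hinge -0.028 to 0.025 rad. Pin home: within 5 mm of axis and depth, tilt under 0.15. All at rest; gripper off pin and bar, pressing the yellow half over 3 N, which presses the bar over 4 N (all of step 3 and contact force between the fingers and swing_half above 3 N and contact force between swing_half and brass_bar above 4 N and contact force between the fingers and lock_pin below 0.5 N and contact force between the fingers and brass_bar below 0.5 N and linear speed of each of brass_bar, lock_pin below 0.02 m/s); the arm keeps its last pose, push and grip.
It fails at once if a bystander is moved by more than 40 mm (distance of any of alu_block, magnet_square, wire_brush, hammer, wrench from where it was at the start of the episode above 0.04 m).
It fails at once if a steel bar is taken out of its place in the rack (distance of any of steel_bar_a, steel_bar_b from where it was at the start of the episode above 0.02 m).
It also fails if it takes over 72 s, if anything falls off the work surface, if the arm or the gripper's body presses on something with over 40 N, if the wrist force passes 120 N, or if a joint passes its speed limit or range.

## Working session

There is one attempt and no reset: what is moved stays moved. The work goes in short steps, Python scripts to look and compute and a tool call to move; the robot and the scene stay as the last step left them, time stands still between calls to the robot, and variables do not carry over. Pictures are saved under pics/ and viewed, about 8 in all and at most 12, crops included, and the job is handed in when it is done.

Besides the shell and the picture viewer there is one more tool, called after "Request:" in YAML: its name, and indented under it one key for each argument. arm_command: Moves the arm, as the interface text tells. Its arguments: {"type":"object","properties":{"targets":{"type":"array","items":{"type":"array","items":{"type":"number"}}},"gripper":{"type":"number"}},"required":["targets"]}

```bash
mkdir -p pics
cat > h.py <<'E'
import numpy as np, cv2
from scipy.spatial.transform import Rotation as R
from workcell import *
def cam(n):
    m=camera_model(n); o=np.array(m["orientation"],float)
    Rm=R.from_rotvec(o).as_matrix() if o.size==3 else (o if o.shape==(3,3) else None)
    return m,Rm
def ray(n,px):
    m,Rm=cam(n); K=np.array(m["mtx"]); d=np.array(m.get("dist",m.get("distortion",np.zeros(5))),float)
    u=cv2.undistortPoints(np.array([[px]],float),K,d)[0,0]
    return np.array(m["position"],float),Rm@np.array([u[0],-u[1],-1])
def atz(n,px,z):
    p,d=ray(n,px); return p+d*(z-p[2])/d[2]
def proj(n,P):
    m,Rm=cam(n); c=(np.atleast_2d(P)-np.array(m["position"]))@Rm
    K=np.array(m["mtx"]); d=np.array(m.get("dist",m.get("distortion",np.zeros(5))),float)
    return cv2.projectPoints(c*[1,-1,-1],np.zeros(3),np.zeros(3),K,d)[0][:,0]
def tri(pa,pb):
    A=[];b=[]
    for n,px in (("scene",pa),("top",pb)):
        p,d=ray(n,px); d=d/np.linalg.norm(d); M=np.eye(3)-np.outer(d,d); A.append(M); b.append(M@p)
    return np.linalg.lstsq(np.vstack(A),np.hstack(b),rcond=None)[0]
E
python3 - <<'E'
from h import *
for n in("scene","top"):
    print(camera_model(n)); cv2.imwrite(f"pics/{n}0.png",get_image(n))
for t in ["seat","jig","handle_top","swing_lug","lug_hole","brass_bar","lock_pin","rack","pin_block","jig_hinge","swing_half"]:
    r={}
    for n in("scene","top"):
        r[n]=tip_of(n,t)[:2]
    print(t,{n:[(np.round(q["at"],1).tolist(),round(q["conf"],2)) for q in r[n]] for n in r}, np.round(tri(r["scene"][0]["at"],r["top"][0]["at"]),1) if r["scene"] and r["top"] else None)
o=get_obs();print(o); print(tip_reach() if callable(tip_reach) else tip_reach)
E
```

```text
{'mtx': array([[366.12461287,   0.        , 257.23078739],
       [  0.        , 366.12461287, 187.90658731],
       [  0.        ,   0.        ,   1.        ]]), 'position': array([1177.89981943, -239.07210372,  553.67482033]), 'orientation': array([0.82947282, 0.59061447, 1.10030906])}
{'mtx': array([[490.31600096,   0.        , 255.51431059],
       [  0.        , 490.31600096, 190.19438524],
       [  0.        ,   0.        ,   1.        ]]), 'position': array([ 259.35956438,   11.10886458, 1432.27442235]), 'orientation': array([ 0.16006944, -0.16335362, -1.57265106])}
seat {'scene': [([284.8, 210.8], 0.8)], 'top': [([244.3, 176.5], 0.82)]} [591.7  40.5  38.7]
jig {'scene': [([283.5, 220.7], 0.61)], 'top': [([243.5, 177.6], 0.69)]} [593.7  40.6  11.5]
handle_top {'scene': [([246.9, 163.2], 0.89), ([393.3, 183.5], 0.49)], 'top': [([256.8, 212.8], 0.56)]} [4.716e+02 3.000e-01 1.065e+02]
swing_lug {'scene': [([281.1, 172.0], 0.84), ([391.4, 184.4], 0.43)], 'top': [([227.7, 213.7], 0.56)]} [477.1  84.6  64.5]
lug_hole {'scene': [([319.9, 198.9], 0.82), ([361.7, 157.5], 0.68)], 'top': [([215.2, 181.5], 0.92)]} [580.  130.2  38.3]
brass_bar {'scene': [], 'top': [([133.4, 228.7], 0.71), ([135.3, 206.2], 0.47)]} None
lock_pin {'scene': [([97.2, 249.1], 0.53)], 'top': [([381.5, 200.4], 0.52), ([334.8, 130.2], 0.52)]} [ 523.4 -365.5    5. ]
rack {'scene': [], 'top': [([136.8, 212.6], 0.93)]} None
pin_block {'scene': [([94.5, 251.1], 0.89)], 'top': [([381.5, 200.1], 0.76)]} [ 524.9 -369.     2. ]Traceback (most recent call last):
  File "<stdin>", line 7, in <module>
ValueError: it knows: alu_block, brass_bar, hammer, handle_top, jig, lock_pin, lug_hole, magnet_square, pin_block, rack, seat, steel_bar, swing_half, swing_lug, wire_brush, wrench
```

Run:
```python
from h import *
a=cv2.imread("pics/top0.png");b=cv2.imread("pics/scene0.png")
cv2.imwrite("pics/s0.png",b)
cv2.imwrite("pics/t0.png",cv2.resize(a[90:300,90:430],None,fx=2.3,fy=2.3,interpolation=cv2.INTER_CUBIC))
o=get_obs();print(o); print(tip_reach() if callable(tip_reach) else tip_reach)
print(R.from_rotvec(o["orientation"]).as_matrix().round(3))
for t in("brass_bar","lock_pin","steel_bar"):
  for n in("scene","top"):
    for s in silhouettes(n,t):
        ys,xs=np.where(s["pixels"]); print(t,n,round(s["conf"],2),s["at"],xs.min(),xs.max(),ys.min(),ys.max(),len(xs))
```

```text
{'t': 1.0, 'qpos': array([-1.25604948e+00,  4.23068528e-01,  1.62989363e+00, -1.38450356e-05,
        1.08861725e+00, -1.90377386e-02]), 'qvel': array([-1.28315361e-03, -1.26431845e-04,  1.20654493e-04, -6.07041143e-04,
        7.11936710e-04,  6.74216182e-05]), 'joint_torque': array([-3.46855966e-03, -5.44591677e+01, -2.74049395e+01,  6.42385706e-02,
        1.67322886e-02,  9.43348397e-06]), 'ee_pos': array([ 204.75691189, -590.49220261,  215.29723398]), 'orientation': array([-1.34883992,  0.95988997, -0.95989551]), 'ft_force': array([ 1.34691304,  0.19281703, -0.43044334]), 'moment': array([ 0.03478207,  0.01420825, -0.0052702 ]), 'width': 87.47876022253631}
17.0
[[ 0.328 -0.     0.945]
 [-0.945 -0.     0.328]
 [ 0.    -1.    -0.   ]]
brass_bar scene 0.71 [364.1, 137.1] 360 373 122 153 273
lock_pin scene 0.63 [91.7, 223.5] 82 95 219 237 193
lock_pin top 0.67 [137.9, 209.9] 122 148 177 241 965
steel_bar scene 0.54 [399.1, 159.5] 387 404 143 177 386
steel_bar scene 0.53 [380.4, 149.9] 372 387 132 165 312
steel_bar scene 0.51 [277.1, 215.8] 224 343 163 254 5529
steel_bar top 0.7 [134.0, 180.1] 125 140 176 189 133
steel_bar top 0.59 [244.7, 182.8] 200 285 158 227 4089
steel_bar top 0.58 [132.9, 204.1] 123 138 198 212 144
```

View pics/s0.png

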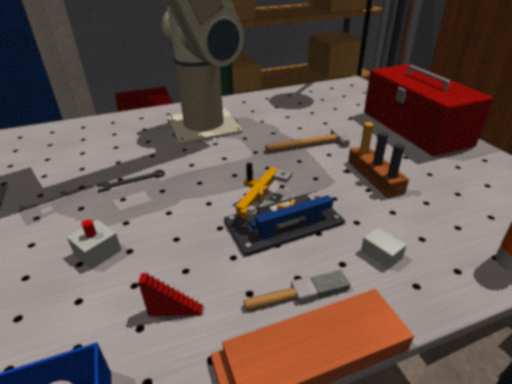

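View pics/t0.png

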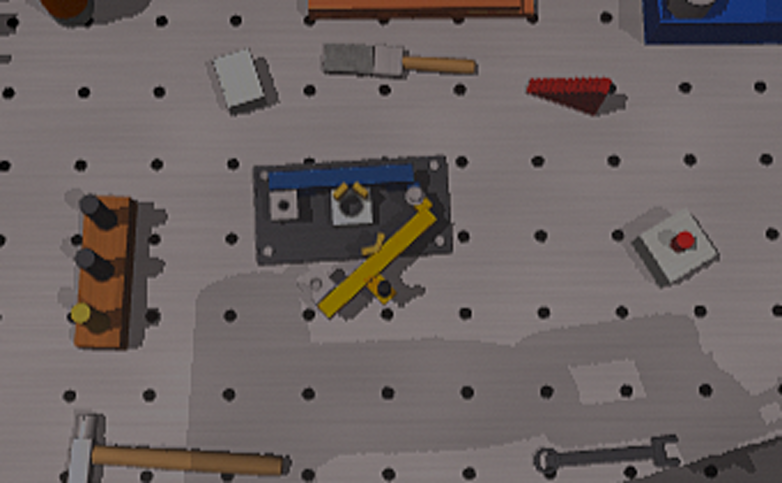

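The scene view shows the rack on the robot's left, with the brass bar at its near end (top at about (367,122)). The jig is in the middle and open, and the red pin sits on its block on the right at (88,224). The top view confirms this, with brass at crop (80,313), the seat at (351,206) and the pin at (684,240).

Run:
```python
from h import *
from scipy.optimize import least_squares
c=lambda x,y:(x/2.3+90-.3,y/2.3+90-.3)
print("seat",atz("scene",(284.8,210.8),37),atz("top",(244.3,176.5),37),"cropseat",atz("top",c(351,206),37))
print("lug",atz("scene",(319.9,198.9),48),atz("top",(215.2,181.5),48),"crop",atz("top",c(284,205),48))
print("jig0",atz("scene",(283.5,220.7),0),atz("top",(243.5,177.6),0))
for p in [(254,166),(444,156),(452,252),(258,264)]: print("corner",atz("top",c(*p),12))
print("handle",atz("scene",(246.9,163.2),104),atz("top",c(384,289),104),"net",atz("top",(256.8,212.8),104))
print("slug",atz("scene",(281.1,172),62),atz("top",(227.7,213.7),62),atz("top",c(316,284),62))
print("hinge",atz("top",c(415,194),70))
s=[q for q in silhouettes("scene","brass_bar")][0]["pixels"]
ys,xs=np.where(s); k=ys<ys.min()+5
print("brass top scene",atz("scene",(xs[k].mean(),ys.min()+2.5),130),"top",atz("top",c(80,313),130),"net base",atz("top",(133.4,228.7),20))
print("steel tops",atz("top",c(88,257),130),atz("top",c(92,206),130))
print("rack",atz("top",(136.8,212.6),0))
print("pin head top",atz("top",c(685,238),84),atz("scene",(88,221),84),"base",atz("top",(381.5,200.4),10),atz("scene",(97.2,249.1),10))
```

```text
seat [590.13335129  42.61224188  37.        ] [591.68864263  39.45593658  37.        ] cropseat [583.43568319  45.29927393  37.        ]
lug [592.7686084 129.7207775  48.       ] [574.85170447 123.50684709  48.        ] crop [582.82981022 129.43380003  48.        ]
jig0 [580.79210131  44.61270164   0.        ] [597.12906683  42.61905109   0.        ]
corner [643.6774334  172.06612898  12.        ]
corner [655.25645477 -75.59704082  12.        ]
corner [527.72551991 -83.37688014  12.        ]
corner [514.05540544 165.00844805  12.        ]
handle [466.8322701   -2.32593535 104.        ] [466.15799725   4.63447633 104.        ] net [473.22522348   4.18082158 104.        ]
slug [473.19263736  84.72787175  62.        ] [478.06052061  86.23012423  62.        ] [479.56596131  87.95600063  62.        ]
hinge [590.45665316 -35.06977645  70.        ]
brass top scene [443.02555858 350.66501455 130.        ] top [436.71087595 358.13694611 130.        ] net base [443.00068493 361.25731674  20.        ]
steel tops [502.80151453 351.82742837 130.        ] [564.21953928 349.85833093 130.        ]
rack [493.35583012 358.21903864   0.        ]
pin head top [ 529.27734316 -363.27137736   84.        ] [ 525.73577884 -362.65348506   84.        ] base [ 522.49498372 -364.65636526   10.        ] [ 529.55365271 -363.84240939   10.        ]
```

Request:
arm_command:
  targets:
    - [-26.6,0,30,0]
    - [-26.6,0,30,0]
    - [-26.6,0,30,0]
    - [-26.6,0,30,0]
    - [-26.6,0,30,0]
    - [-26.6,0,30,0]
    - [-26.6,0,30,0]
    - [-26.6,0,30,0]
    - [-26.6,0,30,0]
    - [-26.6,0,30,0]
    - [-26.6,0,30,0]
    - [-26.6,0,30,0]
    - [-26.6,0,30,0]
    - [-26.6,0,30,0]
    - [-37,0,9.2,0]
    - [-37,0,9.2,0]
    - [-37,0,9.2,0]
    - [-37,0,9.2,0]
    - [-37,0,9.2,0]
    - [-37,0,9.2,0]

```text
t: 3.02
ee_pos: [458.6, 128.7, 215.6]
orientation: [-1.348, 0.959, -0.96]
ft_force: [-0.1, -0.4, 0.5]
width: 87.9
```

Request:
arm_command:
  targets:
    - [0,0,0,-0.124]
    - [0,0,0,-0.124]
    - [0,0,0,-0.124]
    - [0,0,0,-0.124]
    - [0,0,0,-0.124]
    - [0,0,0,-0.124]
    - [0,0,0,-0.124]
    - [0,0,0,-0.124]
    - [0,0,0,-0.124]
    - [0,0,0,-0.124]
    - [0,0,0,-0.124]
    - [0,0,0,-0.124]
    - [0,0,0,-0.124]
    - [0,0,0,-0.124]
    - [0,0,0,-0.124]
    - [0,0,0,-0.124]
    - [0,0,0,-0.124]
    - [0,0,0,-0.124]
    - [0,0,0,-0.124]
    - [0,0,0,-0.124]

```text
t: 4.68
ee_pos: [459.1, 126.8, 215.4]
orientation: [-1.344, -0.969, 0.969]
ft_force: [-1.2, -0.2, 0.4]
width: 87.6
```

Request:
arm_command:
  targets:
    - [0,0,0,-0.124]
    - [0,0,0,-0.124]

```text
t: 4.85
ee_pos: [459.1, 126.8, 215.4]
orientation: [-1.243, -1.155, 1.155]
ft_force: [-0.1, 0.8, -0.0]
width: 87.5
```

```bash
cat >> h.py <<'E'
def go(target,yaw=None):
    "print tool-frame shift to a world TCP target, and turn"
    o=get_obs(); M=R.from_rotvec(o["orientation"]).as_matrix()
    print("t",round(o["t"],2),"tcp",np.round(o["ee_pos"],1),"yaw",round(np.arctan2(M[1,0],M[0,0]),4),"w",round(o["width"],1),"F",np.round(o["ft_force"],1),"shift",np.round(M.T@(np.array(target)-o["ee_pos"]),1))
    if yaw is not None: print("turn",round(-(yaw-np.arctan2(M[1,0],M[0,0])),3))
E
python3 - <<'E'
from h import *
go((439,355,215),1.506)
print(R.from_rotvec(get_obs()["orientation"]).as_matrix().round(3), get_obs()["qpos"].round(2))
E
```

```text
t 4.85 tcp [459.1 126.8 215.4] yaw 1.4971 w 87.5 F [-0.1  0.8 -0. ] shift [226.1   0.4  36.8]
turn -0.009
[[ 0.074  0.    -0.997]
 [ 0.997  0.     0.074]
 [ 0.    -1.    -0.   ]] [ 0.24  0.2   1.95  0.    0.99 -1.25]
```

Request:
arm_command:
  targets:
    - [37.7,0,6,-0.009]
    - [37.7,0,6,0]
    - [37.7,0,6,0]
    - [37.7,0,6,0]
    - [37.7,0,6,0]
    - [37.7,0,6,0]
    - [0,25,0,0]
    - [0,25,0,0]
    - [0,10,0,0]

```text
t: 5.6
ee_pos: [437.8, 354.8, 152.6]
orientation: [-1.241, -1.155, 1.161]
ft_force: [-0.1, -0.7, -0.3]
width: 87.8
```

Run:
```python
from h import *
go((439,355,105),1.506)
b=get_image("scene");a=get_image("top")
x=cv2.resize(b[90:220,320:460],None,fx=3,fy=3,interpolation=cv2.INTER_CUBIC)
y=cv2.resize(a[160:280,90:190],None,fx=3.25,fy=3.25,interpolation=cv2.INTER_CUBIC)
cv2.imwrite("pics/g1.png",np.hstack([x,y[:390]]))
for n in("scene","top"):
  print(n,[(q["at"],q["conf"]) for q in tip_of(n,"brass_bar")], [(q["at"],q["conf"]) for q in silhouettes(n,"brass_bar")])
print(proj("scene",[439,355,130]),proj("scene",[439,355,45]))
```

```text
t 5.6 tcp [437.8 354.8 152.6] yaw 1.5016 w 87.8 F [-0.1 -0.7 -0.3] shift [ 0.4 47.6 -1.3]
turn -0.004
scene [([364.3, 159.1], 0.59)] [([366.4, 138.3], 0.79)]
top [] []
[[368.98710992 123.63372235]] [[364.18710036 151.50264516]]
```

View pics/g1.png

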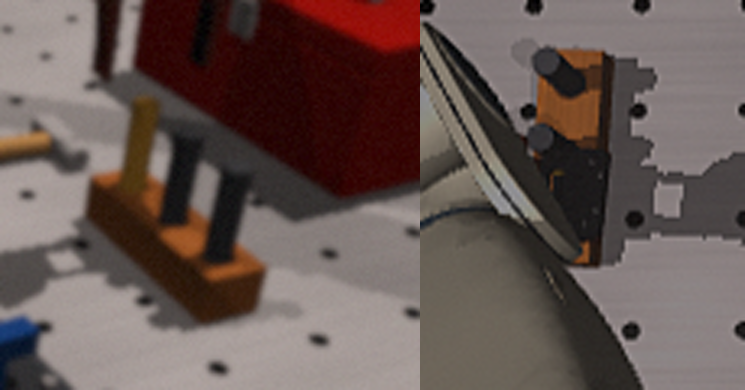

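The top crop shows the gripper over the near end of the rack. The scene crop doesn't show the gripper at all, so that frame may be stale. I'll check.

Run:
```python
from h import *
b0=cv2.imread("pics/s0.png").astype(int)
b=get_image("scene")
print(np.abs(b.astype(int)-b0).mean(), get_obs()["t"])
cv2.imwrite("pics/s1.png",b)
```

```text
9.707217746310764 5.95
```

View pics/s1.png

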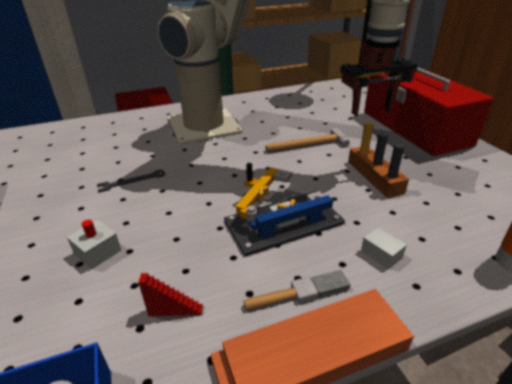

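The gripper is visible, open above the brass bar, with fingertips at about (356,115) and (391,108) and the bar top at (367,124). I'll check this against the calibration.

Run:
```python
from h import *
print(proj("scene",[[437.8,354.8-50,135.6],[437.8,354.8+50,135.6],[437.8,354.8,135.6],[437.8,354.8,130]]))
s=silhouettes("scene","brass_bar")[0]["pixels"]; ys,xs=np.where(s)
for r in range(ys.min(),ys.max()+1,4): print(r,xs[ys==r].min(),xs[ys==r].max())
b=cv2.imread("pics/s1.png"); cv2.imwrite("pics/s1c.png",cv2.resize(b[50:190,330:420],None,fx=4.2,fy=4.2,interpolation=cv2.INTER_CUBIC))
```

```text
[[352.87204515 124.65989851]
 [384.64844992 118.50340791]
 [368.99065431 121.53701326]
 [368.65901208 123.46931234]]
120 365 370
124 363 374
128 363 373
132 363 372
136 363 370
140 362 370
144 361 369
148 360 369
152 361 368
```

View pics/s1c.png

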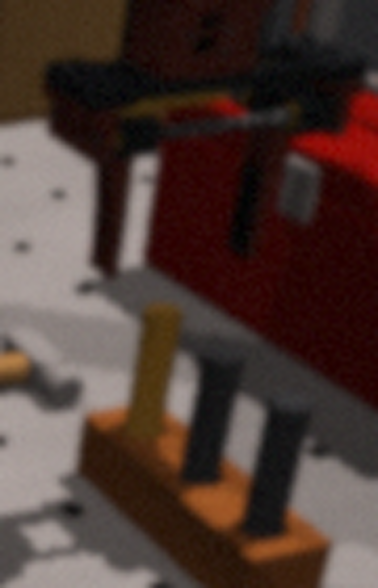

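The bar is centred between the fingers laterally. The open tips look about 25 mm higher than predicted, probably because the linkage retracts when open. I'll descend and close.

Request:
arm_command:
  targets:
    - [0,16,-0.4,0]
    - [0,16,-0.4,0]
    - [0,15,-0.4,0]
    - [0,0,0,0]

```text
t: 6.33
ee_pos: [439.8, 353.9, 106.7]
orientation: [-1.242, -1.154, 1.159]
ft_force: [-0.1, -0.8, 0.0]
width: 87.5
```

Request:
arm_command:
  targets:
    - [0,0,0,0]
    - [0,0,0,0]
    - [0,0,0,0]
    - [0,0,0,0]
    - [0,0,0,0]
    - [0,0,0,0]
    - [0,0,0,0]
    - [0,0,0,0]
  gripper: 0

```text
t: 7.0
ee_pos: [440.7, 355.0, 108.4]
orientation: [-1.242, -1.157, 1.157]
ft_force: [-0.2, 0.1, 0.1]
width: 37.9
```

Run:
```python
from h import *
go((439,355,105))
b=get_image("scene")
cv2.imwrite("pics/s2c.png",cv2.resize(b[50:190,330:420],None,fx=4.2,fy=4.2,interpolation=cv2.INTER_CUBIC))
o=get_obs(); p=np.array(o["ee_pos"])
print(proj("scene",[p-[0,0,17],p]),[(q["at"],q["conf"]) for q in tip_of("scene","brass_bar")])
```

```text
t 7.0 tcp [440.7 355.  108.4] yaw 1.5001 w 37.9 F [-0.2  0.1  0.1] shift [-0.1  3.4  1.7]
[[367.08965765 136.89757385]
 [368.06739167 131.24288366]] [([360.4, 156.2], 0.5)]
```

View pics/s2c.png

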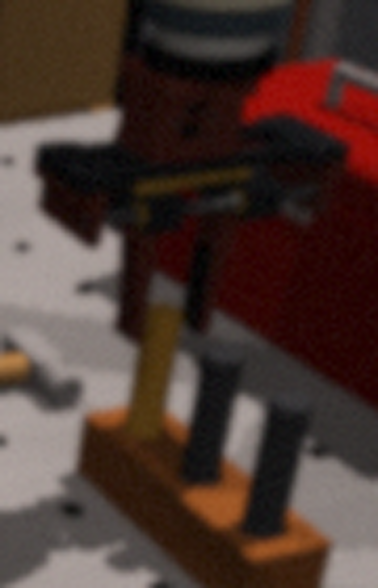

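The fingers are still closing around the bar, with the bar top at (368,123) between tips at (361,129) and (377,129). I'll let them finish.

Request:
arm_command:
  targets:
    - [0,0,0,0]
    - [0,0,0,0]
    - [0,0,0,0]
    - [0,0,0,0]
    - [0,0,0,0]
  gripper: 0

```text
t: 7.52
ee_pos: [440.7, 355.0, 108.3]
orientation: [-1.242, -1.157, 1.157]
ft_force: [-0.1, 1.3, 0.4]
width: 24.0
```

Request:
arm_command:
  targets:
    - [0,-8,0,0]
    - [0,-15,0,0]
    - [0,-20,0,0]
    - [0,-25,0,0]
    - [0,-25,0,0]
    - [0,0,0,0]
    - [0,0,0,0]

```text
t: 8.1
ee_pos: [441.2, 355.3, 202.6]
orientation: [-1.242, -1.159, 1.155]
ft_force: [0.7, -0.4, -3.8]
width: 23.9
```

Run:
```python
from h import *
go((585,44.5,190),1.62)
b=get_image("scene")
cv2.imwrite("pics/s3c.png",cv2.resize(b[30:190,330:420],None,fx=3.7,fy=3.7,interpolation=cv2.INTER_CUBIC))
s=silhouettes("scene","brass_bar"); print([(q["at"],q["conf"]) for q in tip_of("scene","brass_bar")])
ys,xs=np.where(s[0]["pixels"])
for r in range(ys.min(),ys.max()+1,3): print(r,xs[ys==r].min(),xs[ys==r].max())
o=get_obs(); p=np.array(o["ee_pos"]); print(proj("scene",[p-[0,0,17],p]))
```

```text
t 8.1 tcp [441.2 355.3 202.6] yaw 1.5 w 23.9 F [ 0.7 -0.4 -3.8] shift [-299.9   12.4 -165.4]
turn -0.12
[([367.6, 131.2], 0.81), ([177.4, 307.3], 0.5)]
87 376 376
90 373 379
93 372 379
96 370 378
99 367 378
102 367 377
105 367 377
108 367 376
111 367 375
114 366 375
117 365 374
120 365 374
123 364 373
126 363 373
129 365 372
[[372.11508777 105.03047097]
 [373.19877807  98.73397255]]
```

View pics/s3c.png

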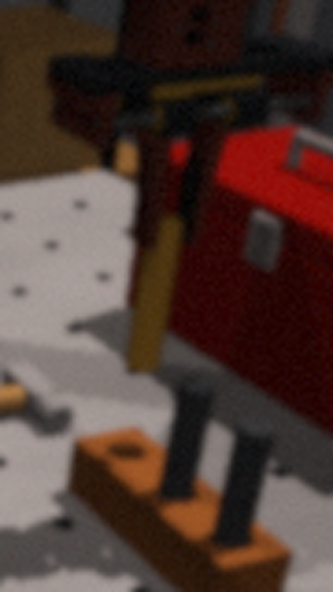

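The bar is held and clear of the rack. Next I'll overlay the fitted jig model on both initial images to check its pose.

```bash
cat >> h.py <<'E'
def jig(P,c=(585.0,44.5),yaw=0.051):
    P=np.atleast_2d(np.array(P,float)); a=np.array([[np.cos(yaw),-np.sin(yaw)],[np.sin(yaw),np.cos(yaw)]])
    Q=P.copy(); Q[:,:2]=P[:,:2]@a.T+c; return Q
E
python3 - <<'E'
from h import *
th=np.linspace(0,2*np.pi,40)
circ=lambda x,y,r,z:np.c_[x+r*np.cos(th),y+r*np.sin(th),0*th+z]
sets=[[[65,125,12],[65,-125,12],[-65,-125,12],[-65,125,12],[65,125,12]],circ(0,0,17.5,37),circ(2,85,6.25,48)]
out=[]
for n,f,(x0,y0,w,h) in(("scene","pics/s0.png",(215,155,135,105)),("top","pics/top0.png",(190,150,105,70))):
    k=5.8 if n=="scene" else 3.8*1.95
    k=780/w
    im=cv2.resize(cv2.imread(f)[y0:y0+h,x0:x0+w],None,fx=k,fy=k,interpolation=cv2.INTER_CUBIC)
    for s in sets:
        p=((proj(n,jig(s))-[x0,y0]+.5)*k-.5).round().astype(int)
        cv2.polylines(im,[p],False,(0,255,0),1)
    cv2.imwrite(f"pics/ov_{n}.png",im); print(im.shape)
E
```

```text
(607, 780, 3)
(520, 780, 3)
```

View pics/ov_top.png

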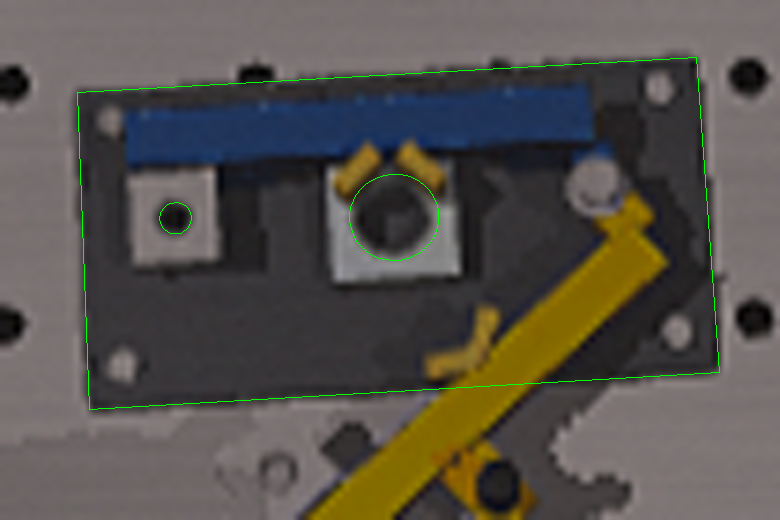

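View pics/ov_scene.png

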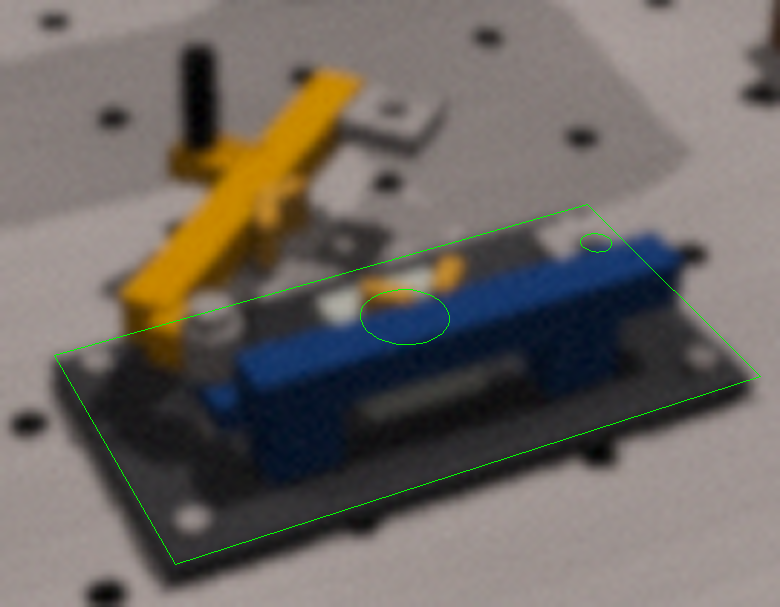

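The top overlay fits the plate, seat and lug hole to within about 1 px, and the scene overlay agrees. I'll check for camera bias using the bar's original spot against the TCP where it was grasped.

Run:
```python
from h import *
a=cv2.imread("pics/top0.png")
hsv=cv2.cvtColor(a,cv2.COLOR_BGR2HSV); sub=hsv[215:238,112:140]
m=((sub[...,0]>20)&(sub[...,0]<35)&(sub[...,1]>110)&(sub[...,2]>60))
ys,xs=np.where(m); print(len(xs),xs.min()+112,xs.max()+112,ys.min()+215,ys.max()+215); px=(xs.mean()+112,ys.mean()+215); print(px,atz("top",px,130), proj("top",[440.7,355,130]))
for y in range(218,236): print(y,''.join('#' if v else '.' for v in m[y-215]))
print(proj("scene",[441.2,355.3,114.3]))
g=a[160:195,190:280].astype(int).sum(2)
for (x,y) in((242,178),(213,179)):
    s=a[y-9:y+10,x-9:x+10].astype(int).sum(2); print(s[::1])
```

```text
59 121 128 222 230
(np.float64(124.61016949152543), np.float64(225.67796610169492)) [437.00135338 357.80986755 130.        ] [[125.72624611 224.29504001]]
218 ............................
219 ............................
220 ............................
221 ............................
222 ...........#####............
223 ..........#######...........
224 .........########...........
225 .........########...........
226 .........########...........
227 .........########...........
228 .........########...........
229 ..........######............
230 .............#..............
231 ............................
232 ............................
233 ............................
234 ............................
235 ............................
[[368.64006236 129.29985142]]
[[185 188 191 166 163 182 248 185 152 145 154 250 265 179 149 159 161 185
  187]
 [158 182 173 116 157 240 299 242 111  58 132 304 306 203  86  46  63  73
   61]
 [ 67  53  69  90 208 295 293 281 110  76 175 280 292 300 217 165 141 158
   91]
 [ 61 231 208 208 303 298 270 164 131 163 130 180 262 299 294 286 256 253
   9
[... 2058 characters left out ...]
 200 100  82  74 260 365 353 383 179  86  96
  103]
 [144 142 134 242 371 361 371 320 249 214 238 354 358 349 385 252  80 100
  105]
 [151 141 133 223 374 362 367 371 362 352 383 366 347 353 376 233  82 103
  112]
 [150 151 134 169 374 367 366 372 357 369 372 369 364 364 393 234  84 105
  102]
 [151 145 138 178 369 360 360 342 332 345 351 338 327 332 350 214  91 100
  107]
 [170 150 147 181 274 265 270 206 200 205 206 194 131 142 151  94  97 101
  102]
 [165 167 166 161 131 124 125 131  85  98 115 109 118 115 124 126 129 128
  119]
 [168 170 167 169 169 174 167 171 116 119 172 175 168 176 171 166 173 169
  169]
 [172 169 169 168 173 172 169 170 172 171 167 172 170 167 164 165 170 169
  163]]
```

Run:
```python
from h import *
go((587,42,162))
```

```text
t 8.25 tcp [439.7 354.2 199.8] yaw 1.5 w 24.0 F [ 0.3 -0.3 -1.8] shift [-300.9   38.  -169.1]
```

Request:
arm_command:
  targets:
    - [-30.2,0,-16.8,0]
    - [-30.2,0,-16.8,0]
    - [-30.2,0,-16.8,0]
    - [-30.2,0,-16.8,0]
    - [-30.2,0,-16.8,0]
    - [-30.2,0,-16.8,0]
    - [-30.2,0,-16.8,0]
    - [-30.2,0,-16.8,0]
    - [-30.2,0,-16.8,0]
    - [-30.2,0,-16.8,0]
    - [0,20,0,0]
    - [0,20,0,0]
    - [0,0,0,0]
    - [0,0,0,0]
    - [0,0,0,0]

```text
t: 9.5
ee_pos: [586.7, 42.1, 161.1]
orientation: [-1.241, -1.156, 1.158]
ft_force: [0.3, 0.4, -2.0]
width: 24.4
```

Run:
```python
from h import *
go((587,42,162))
b=get_image("scene")
s=silhouettes("scene","brass_bar"); print([(q["at"],q["conf"]) for q in tip_of("scene","brass_bar")])
ys,xs=np.where(s[0]["pixels"])
for r in range(ys.min(),ys.max()+1,3): print(r,xs[ys==r].min(),xs[ys==r].max())
p=np.array([586.9,41.8,161.3]); print(proj("scene",[p,p-[0,0,88.3]]))
x0,y0,w,h=215,110,135,130;k=4.6
im=cv2.resize(b[y0:y0+h,x0:x0+w],None,fx=k,fy=k,interpolation=cv2.INTER_CUBIC)
cv2.imwrite("pics/s4.png",im)
```

```text
t 9.5 tcp [586.7  42.1 161.1] yaw 1.5005 w 24.4 F [ 0.3  0.4 -2. ] shift [-0.1 -0.9 -0.3]
[([284.8, 195.6], 0.92), ([93.3, 254.2], 0.34)]
151 283 287
154 282 290
157 282 290
160 282 290
163 282 290
166 279 290
169 279 290
172 279 290
175 279 289
178 279 289
181 279 289
184 278 289
187 278 289
190 278 289
193 278 289
196 279 289
199 282 285
[[285.42302074 162.9456509 ]
 [284.3010252  197.26524986]]
```

View pics/s4.png

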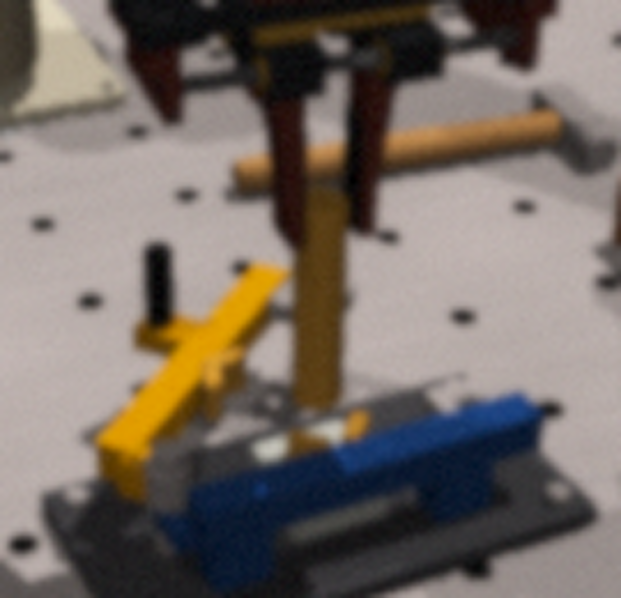

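The bar hangs upright over the seat, with its foot at crop (318,405) just behind the blue half's V jaws. I'll lower it step by step and check force.

Request:
arm_command:
  targets:
    - [0,5,0,0]
    - [0,5,0,0]
    - [0,4,0,0]
    - [0,4,0,0]
    - [0,0,0,0]

```text
t: 10.07
ee_pos: [586.1, 41.8, 142.2]
orientation: [-1.241, -1.156, 1.158]
ft_force: [-1.3, 0.4, -2.2]
width: 23.7
```

Request:
arm_command:
  targets:
    - [0,5,0,0]
    - [0,5,0,0]
    - [0,4,0,0]
    - [0,0,0,0]

```text
t: 10.4
ee_pos: [586.2, 41.7, 128.2]
orientation: [-1.241, -1.156, 1.158]
ft_force: [0.2, 0.9, -2.9]
width: 23.8
```

Request:
arm_command:
  targets:
    - [0,3,0,0]
    - [0,3,0,0]
    - [0,0,0,0]

```text
t: 10.65
ee_pos: [586.6, 41.8, 122.7]
orientation: [-1.241, -1.156, 1.157]
ft_force: [0.1, 0.0, -1.9]
width: 24.0
```

Request:
arm_command:
  targets:
    - [0,3,0,0]
    - [0,2,0,0]
    - [0,0,0,0]

```text
t: 10.9
ee_pos: [586.6, 41.8, 117.9]
orientation: [-1.242, -1.157, 1.157]
ft_force: [0.1, -0.9, -2.2]
width: 23.3
```

Foot is at about 30 mm with no contact force, so it's in the seat. Continuing down; the floor is at TCP ≈ 100.

Request:
arm_command:
  targets:
    - [0,4,0,0]
    - [0,4,0,0]
    - [0,4,0,0]
    - [0,3,0,0]
    - [0,0,0,0]

```text
t: 11.32
ee_pos: [586.4, 41.8, 102.4]
orientation: [-1.241, -1.156, 1.157]
ft_force: [0.3, 0.9, -2.6]
width: 24.0
```

Request:
arm_command:
  targets:
    - [0,1.5,0,0]
    - [0,1,0,0]
    - [0,0,0,0]

```text
t: 11.57
ee_pos: [586.8, 41.8, 100.6]
orientation: [-1.242, -1.157, 1.157]
ft_force: [-0.3, 0.4, -1.7]
width: 24.0
```

Request:
arm_command:
  targets:
    - [0,1,0,0]
    - [0,0,0,0]

```text
t: 11.73
ee_pos: [587.4, 41.9, 100.3]
orientation: [-1.243, -1.158, 1.156]
ft_force: [0.5, 0.4, 0.9]
width: 24.1
```

Request:
arm_command:
  targets:
    - [0,0,0,0]
    - [0,0,0,0]
    - [0,0,0,0]
    - [0,0,0,0]
    - [0,0,0,0]
  gripper: 70

```text
t: 12.15
ee_pos: [586.8, 41.8, 99.8]
orientation: [-1.242, -1.157, 1.157]
ft_force: [-0.3, 0.1, 0.3]
width: 53.9
```

Request:
arm_command:
  targets:
    - [0,-15,0,0]
    - [0,-25,0,0]
    - [0,-30,0,0]
    - [0,-10,0,0]
    - [0,0,0,0]

```text
t: 12.57
ee_pos: [588.8, 41.9, 182.6]
orientation: [-1.246, -1.161, 1.154]
ft_force: [0.4, 0.3, -0.3]
width: 61.5
```

Run:
```python
from h import *
go((470,2,150))
b=get_image("scene"); get_image("top")
s=silhouettes("scene","brass_bar"); print([(q["at"],q["conf"]) for q in tip_of("scene","brass_bar")])
ys,xs=np.where(s[0]["pixels"])
for r in range(ys.min(),ys.max()+1,4): print(r,xs[ys==r].min(),xs[ys==r].max())
p=np.array([586.9,41.8,122]); print("pred bar top, bottom",proj("scene",[p,p-[0,0,60]]))
for n in("scene","top"): print(n,[(q["at"],q["conf"]) for q in tip_of(n,"handle_top")],[(q["at"],q["conf"]) for q in silhouettes(n,"handle_top")])
```

```text
t 12.57 tcp [588.8  41.9 182.6] yaw 1.5 w 61.5 F [ 0.4  0.3 -0.3] shift [-48.2  31.9 115.9]
[]
175 283 285
179 279 289
183 279 289
187 279 289
191 279 289
195 279 289
199 279 289
203 282 289
pred bar top, bottom [[284.905749   178.76795869]
 [284.17097922 201.24309633]]
scene [([247.9, 164.1], 0.84)] [([252.0, 186.6], 0.68), ([89.9, 226.9], 0.38)]
top [([348.6, 286.7], 0.41)] []
```

The bar stands in the seat, with its top at about (285,177) as predicted. Now the handle angle.

Run:
```python
from h import *
b=get_image("scene")
s=b[150:200,235:265].astype(int).sum(2); m=s<110
ys,xs=np.where(m)
for r in range(150,186,2): 
    q=xs[ys==r-150]; print(r,(q.min()+235,q.max()+235,len(q)) if len(q) else None,end=' ')
print()
h=jig([0,-80,104],c=(587.5,42))[0]
for th in np.arange(.6,.82,.02):
    a=th+.051; P=h+[-62*np.cos(a)-110*np.sin(a),-62*np.sin(a)+110*np.cos(a),0]
    print(round(th,2),P.round(1),proj("scene",[P,P-[0,0,40]]).round(1).tolist(),proj("top",P-[3,-2.8,0]).round(1))
```

```text
150 None 152 None 154 None 156 None 158 None 160 None 162 None 164 (np.int64(248), np.int64(249), 2) 166 (np.int64(248), np.int64(250), 3) 168 (np.int64(248), np.int64(250), 3) 170 (np.int64(248), np.int64(250), 3) 172 (np.int64(248), np.int64(251), 4) 174 (np.int64(248), np.int64(250), 3) 176 (np.int64(248), np.int64(250), 3) 178 (np.int64(248), np.int64(251), 4) 180 (np.int64(248), np.int64(250), 3) 182 None 184 None 
0.6 [475.6  12.  104. ] [[253.8, 163.8], [254.2, 177.9]] [[252.9 213.1]]
0.62 [474.6   9.7 104. ] [[252.8, 163.8], [253.1, 177.9]] [[253.8 213.4]]
0.64 [473.7   7.4 104. ] [[251.7, 163.8], [252.1, 177.9]] [[254.6 213.7]]
0.66 [472.8   5.  104. ] [[250.6, 163.8], [251.1, 177.9]] [[255.5 214. ]]
0.68 [472.    2.6 104. ] [[249.6, 163.8], [250.0, 177.9]] [[256.4 214.3]]
0.7 [4.712e+02 2.000e-01 1.040e+02] [[248.5, 163.9], [249.0, 178.0]] [[257.2 214.6]]
0.72 [470.5  -2.2 104. ] [[247.5, 163.9], [248.0, 178.0]] [[258.1 214.9]]
0.74 [469.8  -4.6 104. ] [[246.4, 164.0], [246.9, 178.1]] [[259.  215.1]]
0.76 [469.1  -7.1 104. ] [[245.3, 164.1], [245.9, 178.1]] [[259.9 215.3]]
0.78 [468.5  -9.5 104. ] [[244.3, 164.1], [244.9, 178.2]] [[260.8 215.5]]
0.8 [468. -12. 104.] [[243.2, 164.2], [243.8, 178.3]] [[261.7 215.7]]
```

Request:
arm_command:
  targets:
    - [-12.1,0,28,0]
    - [-12.1,0,28,0]
    - [-12.1,0,28,0]
    - [-12.2,0,28,0]
    - [0,0,0,0.123]
    - [0,20,0,0.123]
    - [0,25,0,0]
    - [0,20,0,0]
    - [0,15,0,0]
    - [0,12.8,0,0]
    - [0,0,0,0]

```text
t: 13.93
ee_pos: [469.9, 1.4, 84.7]
orientation: [-1.34, -0.969, 0.975]
ft_force: [-0.4, 0.1, -1.4]
width: 61.8
```

Request:
arm_command:
  targets:
    - [0,0,0,0]
    - [0,0,0,0]
    - [0,0,0,0]
    - [0,0,0,0]
    - [0,0,0,0]
    - [0,0,0,0]
    - [0,0,0,0]
    - [0,0,0,0]
    - [0,0,0,0]
    - [0,0,0,0]
  gripper: 0

```text
t: 14.77
ee_pos: [471.9, 1.4, 87.2]
orientation: [-1.343, -0.973, 0.972]
ft_force: [0.0, 0.2, 4.1]
width: 14.9
```

Request:
arm_command:
  targets:
    - [7.6,0,-0.2,0.06]
    - [7.6,0,-0.2,0.06]
    - [7.6,0,-0.2,0.06]
    - [7.6,0,-0.2,0.06]
    - [7.6,0,-0.2,0.06]

```text
t: 15.18
ee_pos: [488.7, 35.4, 87.2]
orientation: [-1.441, -0.742, 0.742]
ft_force: [-0.9, -1.9, 4.5]
width: 14.9
```

Request:
arm_command:
  targets:
    - [7.6,0,-0.2,0.06]
    - [7.6,0,-0.2,0.06]
    - [7.6,0,-0.2,0.06]
    - [7.6,0,-0.2,0.06]
    - [0,0,0,0]

```text
t: 15.6
ee_pos: [509.9, 58.5, 87.2]
orientation: [-1.498, -0.558, 0.556]
ft_force: [-0.8, 1.5, 5.4]
width: 14.6
```

Run:
```python
from h import *
get_image("scene")
h=jig([0,-80,0],c=(587.5,42))[0]; o=get_obs(); d=o["ee_pos"]-h
print("theta est",np.arctan2(d[1],d[0])-2.084-.051,"r",np.hypot(*d[:2])); go(jig([-62,30,87],c=(587.5,42))[0])
```

```text
theta est 0.14245418584108122 r 126.38872271443145
t 15.65 tcp [509.5  58.2  87.2] yaw 0.7151 w 14.6 F [-0.5  1.3  5.3] shift [17.9  0.2 -1.5]
```

Request:
arm_command:
  targets:
    - [5,0,-0.1,0.04]
    - [5,0,-0.1,0.04]
    - [4,0,-0.1,0.03]
    - [0,0,0,0]

```text
t: 15.98
ee_pos: [520.3, 66.5, 87.2]
orientation: [-1.518, -0.474, 0.473]
ft_force: [-0.3, 1.6, 4.1]
width: 14.8
```

Request:
arm_command:
  targets:
    - [2,0,0,0.015]
    - [0,0,0,0]

```text
t: 16.15
ee_pos: [521.6, 67.3, 87.2]
orientation: [-1.521, -0.462, 0.462]
ft_force: [-0.7, 1.0, 5.6]
width: 14.9
```

Request:
arm_command:
  targets:
    - [1.5,0,0,0.01]
    - [0,0,0,0]

```text
t: 16.32
ee_pos: [522.6, 68.0, 87.2]
orientation: [-1.523, -0.454, 0.455]
ft_force: [-1.2, -0.5, 7.2]
width: 14.5
```

Request:
arm_command:
  targets:
    - [1.2,0,0,0.01]
    - [0,0,0,0]

```text
t: 16.48
ee_pos: [523.3, 68.5, 87.2]
orientation: [-1.524, -0.446, 0.448]
ft_force: [-2.6, -1.6, 7.0]
width: 14.6
```

Request:
arm_command:
  targets:
    - [1.2,0,0,0.01]
    - [0,0,0,0]

```text
t: 16.65
ee_pos: [523.9, 68.9, 87.2]
orientation: [-1.526, -0.438, 0.441]
ft_force: [-3.6, -1.5, 8.8]
width: 15.0
```

Request:
arm_command:
  targets:
    - [1.2,0,0,0.01]
    - [0,0,0,0]

```text
t: 16.82
ee_pos: [524.0, 69.0, 87.1]
orientation: [-1.528, -0.429, 0.435]
ft_force: [-5.0, -5.2, 11.7]
width: 15.1
```

Request:
arm_command:
  targets:
    - [1.5,0,0,0]
    - [0,0,0,0]

```text
t: 16.98
ee_pos: [524.1, 69.1, 87.1]
orientation: [-1.528, -0.427, 0.438]
ft_force: [-9.8, -9.3, 15.9]
width: 14.7
```

Request:
arm_command:
  targets:
    - [1.5,0,0,0]
    - [0,0,0,0]
    - [0,0,0,0]

```text
t: 17.23
ee_pos: [524.2, 69.3, 87.0]
orientation: [-1.528, -0.426, 0.44]
ft_force: [-12.6, -11.8, 19.2]
width: 14.8
```

Run:
```python
from h import *
b=get_image("scene")
go(jig([-62,30,87],c=(587.5,42))[0])
for n in ("swing_lug","lug_hole","handle_top"): print(n,[(q["at"],q["conf"]) for q in tip_of("scene",n)])
c=(587.5,42)
print(proj("scene",jig([[2,85,62],[2,85,48],[-62,30,104]],c=c)))
s=silhouettes("scene","brass_bar")
if s:
  ys,xs=np.where(s[0]["pixels"])
  for r in range(ys.min(),ys.max()+1,4): print(r,xs[ys==r].min(),xs[ys==r].max())
x0,y0,w,h=215,100,140,130;k=4.6
cv2.imwrite("pics/s5.png",cv2.resize(b[y0:y0+h,x0:x0+w],None,fx=k,fy=k,interpolation=cv2.INTER_CUBIC))
```

```text
t 17.28 tcp [524.2  69.3  87. ] yaw 0.5523 w 14.9 F [-12.3 -11.8  19. ] shift [-0.4  0.  -0.3]
swing_lug [([319.2, 189.3], 0.93)]
lug_hole [([319.2, 197.2], 0.66), ([280.6, 170.7], 0.51)]
handle_top [([282.3, 169.8], 0.68), ([282.2, 209.7], 0.28)]
[[317.73312385 192.44288818]
 [317.2590534  197.35142977]
 [284.10355039 168.9682744 ]]
176 285 287
180 281 291
184 281 290
188 281 290
192 280 290
196 280 290
200 280 290
204 285 288
```

View pics/s5.png

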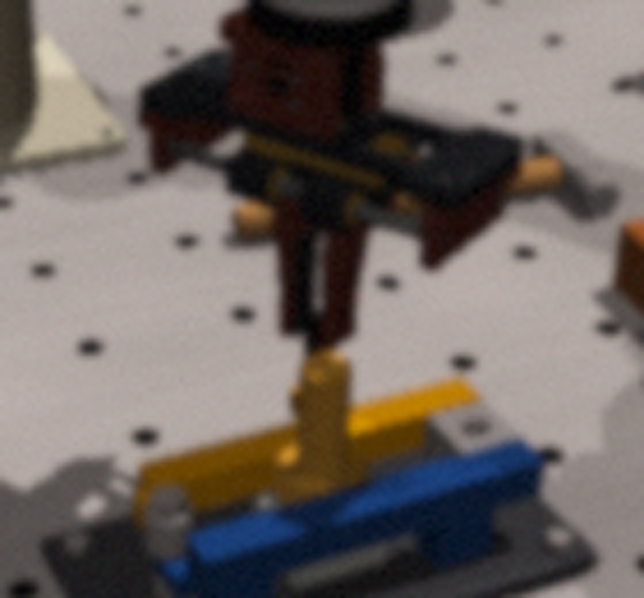

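The yellow half is shut against the bar, with the lug hole at (318.5,193) in line with the prediction. I'll ease off, release, and go for the pin.

Request:
arm_command:
  targets:
    - [-2,0,0,0]
    - [-2,0,0,0]
    - [0,0,0,0]

```text
t: 17.73
ee_pos: [523.8, 68.9, 87.1]
orientation: [-1.527, -0.43, 0.433]
ft_force: [-3.4, -1.0, 7.4]
width: 15.0
```

Request:
arm_command:
  targets:
    - [0,0,0,0]
    - [0,0,0,0]
    - [0,0,0,0]
    - [0,0,0,0]
  gripper: 45

```text
t: 18.07
ee_pos: [525.0, 69.6, 86.8]
orientation: [-1.528, -0.431, 0.431]
ft_force: [0.4, 0.5, -0.3]
width: 37.7
```

Request:
arm_command:
  targets:
    - [0,-15,0,0]
    - [0,-25,0,0]
    - [0,-30,0,0]
    - [0,-30,0,0]
    - [0,0,0,0]
    - [0,0,0,0]

```text
t: 18.57
ee_pos: [526.3, 69.9, 188.5]
orientation: [-1.528, -0.434, 0.428]
ft_force: [0.2, -0.7, -0.3]
width: 39.6
```

Run:
```python
from h import *
b=get_image("scene"); get_image("top")
c=lambda x,y:(x/2.3+90-.3,y/2.3+90-.3)
for n in ("swing_lug","handle_top"): print(n,[(q["at"],q["conf"]) for q in tip_of("scene",n)])
a=cv2.imread("pics/top0.png"); hsv=cv2.cvtColor(a,cv2.COLOR_BGR2HSV)[180:212,370:405]
m=((hsv[...,0]<8)|(hsv[...,0]>172))&(hsv[...,1]>140)&(hsv[...,2]>60); ys,xs=np.where(m)
for r in m: print(''.join('#' if v else '.' for v in r))
# top face estimate: upper-right part
print(xs.min()+370,xs.max()+370,ys.min()+180,ys.max()+180,xs.mean()+370,ys.mean()+180)
print(atz("top",(xs.mean()+370,ys.mean()+180),84)+[3,-2.8,0])
hs=cv2.cvtColor(b,cv2.COLOR_BGR2HSV)[212:242,75:105]
m=((hs[...,0]<8)|(hs[...,0]>172))&(hs[...,1]>140)&(hs[...,2]>60); ys,xs=np.where(m)
print(xs.min()+75,xs.max()+75,ys.min()+212,ys.max()+212)
for P in([526,-364,84],[529,-366,84],[532,-366,84]): print(P,proj("scene",[P,[P[0],P[1],50]]).round(1).tolist(),proj("top",np.array(P)-[3,-2.8,0]).round(1).tolist())
go((530,-366,184))
```

```text
swing_lug [([315.7, 192.0], 0.64)]
handle_top [([283.2, 167.2], 0.81), ([282.8, 220.3], 0.22)]
...................................
...................................
...................................
...................................
...................................
...................................
...................................
...................................
...................................
...................................
...................................
...............#####...............
..............#######..............
..............########.............
..............########.............
..............########.............
...............######..............
................####...............
...................................
...................................
...................................
...................................
...................................
...................................
...................................
...................................
...................................
...................................
...................................
...................................
...................................
...................................
384 391 191 197 387.3695652173913 193.8913043478261
[ 530.24068073 -365.5033347    84.        ]
82 94 220 236
[526, -364, 84] [[87.3, 221.2], [91.9, 233.9]] [[386.9, 195.4]]
[529, -366, 84] [[86.2, 222.4], [90.9, 235.1]] [[387.6, 194.3]]
[532, -366, 84] [[86.2, 223.3], [90.9, 236.0]] [[387.5, 193.3]]
t 18.77 tcp [524.1  69.6 185.5] yaw 0.5491 w 39.5 F [-0.1 -1.2  0.6] shift [-222.3    1.6 -374.6]
```

Request:
arm_command:
  targets:
    - [-20.2,0,-34,0]
    - [-20.2,0,-34,0]
    - [-20.2,0,-34,0]
    - [-20.2,0,-34,0]
    - [-20.2,0,-34,0]
    - [-20.2,0,-34,0]
    - [-20.2,0,-34,0]
    - [-20.2,0,-34,0]
    - [-20.2,0,-34,0]
    - [-20.2,0,-34,0]
    - [-20.2,0,-34,0]
    - [0,25,0,0]
    - [0,25,0,0]
    - [0,20,0,0]
    - [0,0,0,0]
    - [0,0,0,0]
  gripper: 60

```text
t: 20.1
ee_pos: [529.5, -364.5, 114.9]
orientation: [-1.524, -0.428, 0.432]
ft_force: [-0.6, 0.1, 0.1]
width: 52.9
```

Run:
```python
from h import *
b=get_image("scene")
go((530.2,-365.5,73))
x0,y0,w,h=40,150,110,120;k=5
cv2.imwrite("pics/s6.png",cv2.resize(b[y0:y0+h,x0:x0+w],None,fx=k,fy=k,interpolation=cv2.INTER_CUBIC))
```

```text
t 20.15 tcp [ 530.5 -365.1  116.4] yaw 0.5492 w 52.7 F [-0.2 -0.1 -0.1] shift [-0.5 43.4 -0.3]
```

View pics/s6.png

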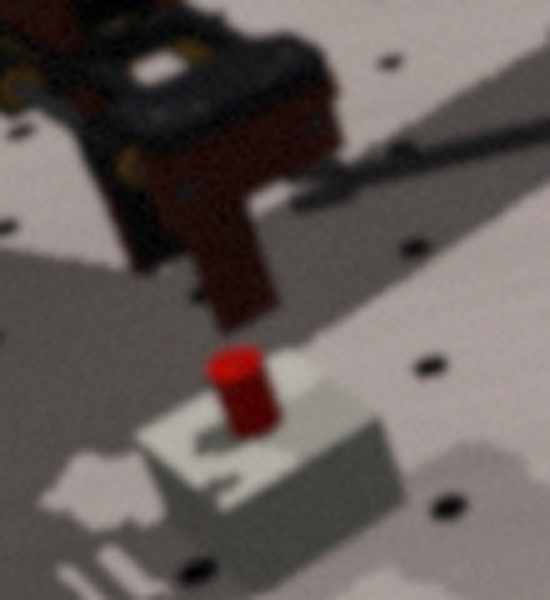

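The open fingers are above the red head, which is at crop (237,362). That was my last picture, so I'll go by numbers from here. Descending and closing.

Request:
arm_command:
  targets:
    - [0,15,0,0]
    - [0,15,0,0]
    - [0,12.5,0,0]
    - [0,0,0,0]

```text
t: 20.48
ee_pos: [530.1, -364.5, 73.2]
orientation: [-1.526, -0.429, 0.432]
ft_force: [-0.3, 0.2, 0.1]
width: 52.3
```

Request:
arm_command:
  targets:
    - [0,0,0,0]
    - [0,0,0,0]
    - [0,0,0,0]
    - [0,0,0,0]
    - [0,0,0,0]
    - [0,0,0,0]
    - [0,0,0,0]
    - [0,0,0,0]
    - [0,0,0,0]
  gripper: 0

```text
t: 21.23
ee_pos: [531.0, -365.7, 75.0]
orientation: [-1.528, -0.431, 0.43]
ft_force: [-0.5, -0.4, 5.4]
width: 19.3
```

Run:
```python
from h import *
go((530.2,-365.5,73)); print(get_obs()["moment"])
for i in range(3): get_image("top"); go((530.2,-365.5,73))
```

```text
t 21.23 tcp [ 531.  -365.7   75. ] yaw 0.549 w 19.3 F [-0.5 -0.4  5.4] shift [-0.6  2.   0.6]
[-0.1139414   0.08310688  0.00756463]
t 21.28 tcp [ 531.  -365.6   75. ] yaw 0.549 w 19.6 F [-1.6 -0.7  5.4] shift [-0.6  2.   0.5]
t 21.33 tcp [ 531.  -365.7   75. ] yaw 0.549 w 19.2 F [-1.7 -1.1  4.7] shift [-0.6  2.   0.5]
t 21.38 tcp [ 531.  -365.6   75. ] yaw 0.549 w 19.1 F [-0.9 -0.4  5.2] shift [-0.6  2.   0.5]
```

Width reads 19.3 where I'd expect about 21, which could mean an off-centre grip. I'll regrasp turned 90° to centre in both directions.

Request:
arm_command:
  targets:
    - [0,0,0,0]
    - [0,0,0,0]
    - [0,0,0,0]
    - [0,0,0,0]
  gripper: 60

```text
t: 21.72
ee_pos: [530.5, -365.0, 74.1]
orientation: [-1.527, -0.43, 0.43]
ft_force: [-0.6, -0.7, 0.1]
width: 42.5
```

Request:
arm_command:
  targets:
    - [0,0,0,0.121]
    - [0,0,0,0.121]
    - [0,0,0,0.121]
    - [0,0,0,0.121]
    - [0,0,0,0.121]
    - [0,0,0,0.121]
    - [0,0,0,0.121]
    - [0,0,0,0.121]
    - [0,0,0,0.121]
    - [0,0,0,0.121]
    - [0,0,0,0.121]
    - [0,0,0,0.121]
    - [0,0,0,0.121]
    - [0,0,0,0]

```text
t: 22.88
ee_pos: [530.7, -365.1, 74.2]
orientation: [-1.418, 0.801, -0.801]
ft_force: [0.1, 0.2, -0.4]
width: 52.5
```

Request:
arm_command:
  targets:
    - [0,0,0,0]
    - [0,0,0,0]
    - [0,0,0,0]
    - [0,0,0,0]
    - [0,0,0,0]
    - [0,0,0,0]
    - [0,0,0,0]
    - [0,0,0,0]
    - [0,0,0,0]
    - [0,0,0,0]
  gripper: 0

```text
t: 23.72
ee_pos: [530.7, -365.3, 74.5]
orientation: [-1.42, 0.798, -0.798]
ft_force: [-0.4, 0.6, 0.0]
width: 20.0
```

Run:
```python
from h import *
go((531,-365.7,74)); 
for i in range(2): get_image("top"); go((531,-365.7,74))
get_image("scene")
b=get_image("scene"); hs=cv2.cvtColor(b,cv2.COLOR_BGR2HSV)[200:250,65:115]
m=((hs[...,0]<8)|(hs[...,0]>172))&(hs[...,1]>140)&(hs[...,2]>60); ys,xs=np.where(m)
for y in range(50):
    if m[y].any(): q=np.where(m[y])[0]; print(y+200,q.min()+65,q.max()+65)
```

```text
t 23.72 tcp [ 530.7 -365.3   74.5] yaw -1.0239 w 20.0 F [-0.4  0.6  0. ] shift [0.5 0.5 0. ]
t 23.77 tcp [ 530.7 -365.3   74.5] yaw -1.0239 w 20.0 F [-0.1 -0.1  1. ] shift [0.5 0.5 0.1]
t 23.82 tcp [ 530.7 -365.3   74.5] yaw -1.0239 w 20.0 F [-0.2 -0.8 -0.5] shift [0.5 0.5 0. ]
220 85 89
221 83 90
222 82 90
223 82 90
224 83 89
225 83 89
226 84 89
227 84 89
228 85 89
229 85 90
230 83 90
231 84 90
232 84 91
233 85 91
234 85 91
235 86 92
236 86 92
237 87 90
```

Request:
arm_command:
  targets:
    - [0,-10,0,0]
    - [0,-20,0,0]
    - [0,-30,0,0]
    - [0,-35,0,0]
    - [0,-30,0,0]
    - [0,0,0,0]

```text
t: 24.42
ee_pos: [533.9, -367.6, 207.2]
orientation: [-1.421, 0.789, -0.807]
ft_force: [0.0, -0.9, -0.7]
width: 19.9
```

Request:
arm_command:
  targets:
    - [-30.2,0,23.3,0]
    - [-30.2,0,23.3,0]
    - [-30.2,0,23.3,0]
    - [-30.2,0,23.3,0]
    - [-30.2,0,23.3,0]
    - [-30.2,0,23.3,0]
    - [-30.2,0,23.3,0]
    - [-30.2,0,23.3,0]
    - [-30.2,0,23.3,0]
    - [-30.2,0,23.3,0]
    - [-30.2,0,23.3,0]
    - [-30.2,0,23.3,0]
    - [-29.7,0,23.1,0]
    - [0,25,0,0]
    - [0,25,0,0]
    - [0,10,0,0]
    - [0,0,0,0]
    - [0,0,0,0]

```text
t: 25.92
ee_pos: [585.2, 126.6, 139.4]
orientation: [-1.42, 0.799, -0.798]
ft_force: [0.3, -0.0, -0.9]
width: 19.7
```

Run:
```python
from h import *
b=get_image("scene"); cv2.imwrite("pics/s7.png",b)
go((585.2,127,139.5))
p=np.array(get_obs()["ee_pos"])
hs=cv2.cvtColor(b,cv2.COLOR_BGR2HSV)[130:200,285:350]
m=((hs[...,0]<8)|(hs[...,0]>172))&(hs[...,1]>140)&(hs[...,2]>60)
for y in range(70):
    if m[y].any(): q=np.where(m[y])[0]; print(y+130,q.min()+285,q.max()+285,end=' | ')
print()
print("pred head top, bottom, foot",proj("scene",[p+[0,0,9.5],p-[0,0,24.5],p-[0,0,64.5]]).round(1).tolist())
for n in ("swing_lug","lug_hole","lock_pin"): print(n,[(q["at"],round(q["conf"],2)) for q in tip_of("scene",n)])
print(proj("scene",jig([[2,85,62]],c=(587.5,42))))
g=b[160:205,305:332].astype(int).sum(2)
print('\n'.join(f"{160+i} "+' '.join(f"{v:3d}" for v in r) for i,r in enumerate(g)))
```

```text
t 25.97 tcp [586.  126.7 140.3] yaw -1.0248 w 19.7 F [ 0.  -0.5 -0.7] shift [-0.7  0.8 -0.5]
160 322 323 | 161 322 322 | 162 322 322 | 164 322 322 | 165 316 322 | 166 316 322 | 167 316 322 | 168 315 322 | 169 315 322 | 170 315 322 | 171 315 322 | 172 316 321 | 173 317 321 | 174 318 319 | 
pred head top, bottom, foot [[321.0, 159.6], [319.7, 172.9], [318.3, 187.7]]
swing_lug [([315.9, 194.1], 0.71), ([278.2, 220.1], 0.21), ([253.1, 234.4], 0.18)]
lug_hole [([319.1, 197.6], 0.84), ([394.6, 184.8], 0.47)]
lock_pin [([319.3, 184.0], 0.53), ([297.3, 297.3], 0.31)]
[[317.73312385 192.44288818]]
160 519 530 524 529 517 473 360 205  98  62  68  76  54  54  67  60  60  89 149 248 330 366 402 450 493 508 526
161 520 531 527 531 521 477 371 213 108  83  71  64  68  57  59  65  71 101 184 315 431 478 492 504 518 523 517
162 528 523 532 529 520 496 422 304 200 134  86  72  63  60  62  53  54 110 195 343 465 517 525 524 538 533 530
163 532 529 531 536 527 516 475 411 341 225 124  84  71  58  77  71  73  91 192 353 477 524 526 528 533 528 531
164 522 529 525 527 521 536 515 484 419 301 163  77  75 
[... 3835 characters left out ...]
 220 221 219 217 227 237 241
199 183 177 159 155 165 174 180 207 211 219 252 269 247 240 232 222 215 224 217 221 219 222 212 219 212 204 183
200 179 148 145 148 142 167 196 206 204 217 214 231 208 224 228 217 225 224 214 220 215 220 203 209 196 187 166
201 135 128 114 118 135 148 190 214 219 217 220 211 215 224 224 217 213 221 213 210 207 189 180 162 158 145 139
202 112 104 100 109 110 162 191 204 208 217 215 222 214 219 223 206 207 202 187 178 166 142 126 117 109 103 132
203 107 102 100 115 141 182 210 209 217 215 213 214 205 206 194 184 162 156 144 126 108 105  77  75  87 100 138
204 101 107 115 131 164 203 218 219 215 202 206 194 173 166 155 134 123 113 102  89  84  82  74  86  83  97 151
```

Run:
```python
from h import *
s=cv2.imread("pics/s5.png"); r=cv2.resize(s,(140,130),interpolation=cv2.INTER_AREA).astype(int).sum(2)
g=r[84:100,92:118]
print("cols",92+215,"..")
print('\n'.join(f"{184+i} "+' '.join(f"{v:3d}" for v in q) for i,q in enumerate(g)))
c=(587.5,42)
th=np.linspace(0,2*np.pi,9)[:-1]
print(proj("scene",jig(np.c_[2+6.25*np.cos(th),85+6.25*np.sin(th),0*th+62],c=c)).round(1).tolist())
print("px per +1mm x,y:",(proj("scene",[586.2,127,62])-proj("scene",[585.2,127,62])),(proj("scene",[585.2,128,62])-proj("scene",[585.2,127,62])))
```

```text
cols 307 ..
184 405 393 371 356 348 342 336 324 335 375 411 452 479 488 500 500 489 494 499 502 499 503 504 500 502 504
185 350 342 325 323 319 318 317 319 317 333 362 406 448 479 490 496 497 497 496 494 498 499 504 505 504 504
186 320 322 318 317 315 316 322 323 322 330 338 372 416 459 484 491 499 504 505 501 499 502 504 501 498 500
187 318 317 322 325 326 329 338 342 336 339 351 374 409 446 472 491 499 509 503 497 497 503 501 498 502 503
188 312 327 332 341 339 338 356 372 372 372 380 389 407 422 453 477 493 506 504 500 498 501 501 503 507 500
189 295 317 343 369 373 368 380 386 388 383 385 393 399 409 430 451 478 493 499 503 500 501 496 499 499 498
190 265 302 343 375 393 400 396 392 388 375 359 358 359 377 394 423 448 469 491 498 499 498 491 486 492 499
191 208 253 314 369 391 405 400 383 362 333 314 304 300 325 363 403 426 445 472 486 486 497 499 495 490 494
192 163 206 264 328 377 394 399 378 329 280 251 249 250 276 329 388 410 428 451 467 484 493 491 499 493 497
193 151 159 196 268 333 373 390 382 330 270 250 248 241 283 338 387 403 417 427 435 463 474 486 492 493 497
194 140 143 160 205 266 331 374 383 357 325 303 305 311 341 372 396 401 401 398 399 407 433 458 484 494 493
195 144 142 143 164 202 264 334 371 385 381 363 367 374 381 383 384 372 354 336 334 332 366 415 460 478 481
196 144 140 139 150 164 207 282 342 383 398 393 382 380 367 349 332 316 280 264 251 248 269 338 397 430 428
197 143 135 145 158 156 168 220 287 339 368 371 344 328 303 283 261 242 220 199 199 195 210 258 302 330 319
198 141 136 153 156 155 161 185 226 279 297 299 279 258 239 218 203 195 181 180 182 178 183 200 217 225 192
199 149 158 166 173 173 181 188 203 226 237 234 222 204 197 186 180 180 176 178 178 183 175 178 176 168 144
[[319.2, 193.9], [320.4, 193.0], [320.1, 191.8], [318.4, 191.0], [316.3, 191.0], [315.1, 191.9], [315.4, 193.1], [317.1, 193.9]]
px per +1mm x,y: [[0.21043225 0.23491709]] [[ 0.38618911 -0.09536187]]
```

The pin's shank appears about 1.3 px left of the hole's line, which fits an offset of about 3–4 mm along the pads. I'll correct by +3.2 along tool z, lower to just above the lug and look again.

Request:
arm_command:
  targets:
    - [0,4,3.2,0]
    - [0,5,0,0]
    - [0,0,0,0]
    - [0,0,0,0]

```text
t: 26.45
ee_pos: [587.9, 128.6, 130.1]
orientation: [-1.42, 0.798, -0.797]
ft_force: [0.1, 0.7, -0.4]
width: 19.4
```

Run:
```python
from h import *
b=get_image("scene"); 
go((587.9,128.7,130.5))
P=np.array([587.9,128.7,130.5]); print("pred head bottom,foot",proj("scene",[P-[0,0,24.5],P-[0,0,64.5]]).round(1).tolist())
g=b[174:200,306:330].astype(int).sum(2)
print('\n'.join(f"{174+i} "+' '.join(f"{v:3d}" for v in r) for i,r in enumerate(g)))
```

```text
t 26.5 tcp [588.  128.6 130.3] yaw -1.024 w 19.6 F [-0.  -0.  -0.4] shift [-0.1 -0.2 -0. ]
pred head bottom,foot [[320.6, 176.9], [319.1, 191.5]]
174 521 526 520 517 519 515 520 498 430 285 164 104  89  96  95  75  89 141 251 393 476 507 508 514
175 520 514 521 520 516 523 517 492 422 281 156  95  93 100  98  88  94 159 278 410 496 511 517 510
176 517 515 521 511 515 516 502 461 375 258 134  94  92  83  85  83 116 190 319 435 495 510 514 516
177 520 514 522 519 517 504 461 390 293 191 104  92 100  99 114 129 170 252 376 470 510 518 514 524
178 516 518 515 519 516 501 438 318 197 118  78  93 123 128 140 202 274 343 434 495 513 525 519 518
179 523 519 523 517 522 502 441 338 239 179 168 153 146 153 185 270 361 436 485 509 516 512 510 517
180 519 525 511 517 515 514 483 420 361 325 291 259 202 191 213 302 413 471 499 514 511 515 511 516
181 521 516 523 509 512 507 488 459 430 423 387 317 227 192 228 336 439 497 509 511 509 512 510 502
182 508 508 499 487 491 475 463 440 442 444 420 321 232 187 240 339 458 499 508 514 505 511 505 511
183 476 475 459 442 441 434 415 404 413 422 399 313 21
[... 945 characters left out ...]

193 159 151 172 175 194 221 221 233 220 216 192 206 200 203 224 244 278 314 369 411 447 466 483 499
194 158 150 154 171 181 196 218 226 227 233 229 226 244 280 316 363 378 375 384 390 398 406 434 468
195 157 157 160 161 170 177 191 211 233 245 241 277 327 377 409 430 433 408 374 349 317 314 357 427
196 165 161 157 172 171 168 175 189 227 259 277 322 378 414 412 403 388 344 305 279 251 240 281 344
197 177 159 163 170 167 164 165 179 212 272 312 331 354 359 346 325 295 271 243 230 216 218 227 261
198 177 169 165 166 161 156 160 166 202 259 296 299 297 284 269 247 238 223 214 220 223 218 214 228
199 172 151 164 158 159 148 150 165 197 230 246 246 231 233 222 225 219 223 221 220 220 223 216 213
```

Columns now line up: shank at 318.5 tending to 317.9, hole at 317.9. Lowering gently.

Request:
arm_command:
  targets:
    - [0,2,0,0]
    - [0,2,0,0]
    - [0,0,0,0]

```text
t: 26.75
ee_pos: [587.9, 128.7, 126.0]
orientation: [-1.42, 0.798, -0.797]
ft_force: [0.3, -0.3, -0.2]
width: 19.7
```

Request:
arm_command:
  targets:
    - [0,2,0,0]
    - [0,0,0,0]

```text
t: 26.92
ee_pos: [588.0, 128.6, 124.1]
orientation: [-1.42, 0.798, -0.797]
ft_force: [0.5, 0.2, -0.9]
width: 19.8
```

Request:
arm_command:
  targets:
    - [0,2,0,0]
    - [0,0,0,0]

```text
t: 27.08
ee_pos: [588.0, 128.6, 122.2]
orientation: [-1.42, 0.798, -0.798]
ft_force: [-0.9, -0.9, -1.3]
width: 19.7
```

Request:
arm_command:
  targets:
    - [0,2,0,0]
    - [0,0,0,0]

```text
t: 27.25
ee_pos: [588.0, 128.6, 120.2]
orientation: [-1.42, 0.798, -0.798]
ft_force: [-0.3, -0.6, -0.0]
width: 20.0
```

Request:
arm_command:
  targets:
    - [0,2,0,0]
    - [0,0,0,0]

```text
t: 27.42
ee_pos: [588.0, 128.6, 118.1]
orientation: [-1.42, 0.798, -0.798]
ft_force: [0.8, -0.7, -0.7]
width: 19.6
```

Request:
arm_command:
  targets:
    - [0,2,0,0]
    - [0,0,0,0]

```text
t: 27.58
ee_pos: [588.0, 128.6, 116.1]
orientation: [-1.42, 0.798, -0.798]
ft_force: [0.3, -0.2, -0.3]
width: 19.6
```

Request:
arm_command:
  targets:
    - [0,2,0,0]
    - [0,2,0,0]
    - [0,0,0,0]

```text
t: 27.83
ee_pos: [587.9, 128.6, 112.0]
orientation: [-1.42, 0.798, -0.797]
ft_force: [0.4, -1.0, -1.3]
width: 19.8
```

Request:
arm_command:
  targets:
    - [0,2,0,0]
    - [0,2,0,0]
    - [0,0,0,0]

```text
t: 28.08
ee_pos: [587.9, 128.6, 108.0]
orientation: [-1.42, 0.798, -0.797]
ft_force: [-0.7, -1.6, -0.2]
width: 19.7
```

Request:
arm_command:
  targets:
    - [0,3,0,0]
    - [0,3,0,0]
    - [0,0,0,0]

```text
t: 28.33
ee_pos: [587.7, 128.6, 101.8]
orientation: [-1.42, 0.798, -0.797]
ft_force: [0.6, -0.4, -0.8]
width: 19.8
```

Request:
arm_command:
  targets:
    - [0,3,0,0]
    - [0,3,0,0]
    - [0,3,0,0]
    - [0,0,0,0]

```text
t: 28.67
ee_pos: [587.7, 128.6, 92.7]
orientation: [-1.42, 0.798, -0.797]
ft_force: [-0.2, -0.5, -0.6]
width: 19.6
```

Request:
arm_command:
  targets:
    - [0,2,0,0]
    - [0,2,0,0]
    - [0,0,0,0]

```text
t: 28.92
ee_pos: [587.9, 128.6, 89.1]
orientation: [-1.42, 0.798, -0.797]
ft_force: [-0.4, 0.4, -1.1]
width: 19.7
```

Request:
arm_command:
  targets:
    - [0,1.5,0,0]
    - [0,0,0,0]

```text
t: 29.08
ee_pos: [588.0, 128.7, 87.8]
orientation: [-1.42, 0.798, -0.798]
ft_force: [-0.6, -0.2, -0.1]
width: 19.6
```

Request:
arm_command:
  targets:
    - [0,1.5,0,0]
    - [0,0,0,0]

```text
t: 29.25
ee_pos: [588.2, 128.7, 86.5]
orientation: [-1.419, 0.798, -0.798]
ft_force: [-0.6, 0.8, 0.1]
width: 19.5
```

Request:
arm_command:
  targets:
    - [0,1.5,0,0]
    - [0,0,0,0]

```text
t: 29.42
ee_pos: [588.9, 129.0, 86.2]
orientation: [-1.418, 0.797, -0.799]
ft_force: [-2.2, -0.3, 9.2]
width: 19.9
```

Request:
arm_command:
  targets:
    - [0,1.5,0,0]
    - [0,0,0,0]

```text
t: 29.58
ee_pos: [589.6, 129.2, 86.0]
orientation: [-1.417, 0.796, -0.799]
ft_force: [-4.9, 0.9, 17.7]
width: 20.1
```

The pin seats at TCP z ≈ 86.3, exactly the expected home height. Easing off and releasing.

Request:
arm_command:
  targets:
    - [0,-2.5,0,0]
    - [0,0,0,0]

```text
t: 29.75
ee_pos: [588.5, 128.8, 86.7]
orientation: [-1.419, 0.797, -0.798]
ft_force: [-0.4, -0.0, -0.1]
width: 19.7
```

Request:
arm_command:
  targets:
    - [0,0,0,0]
    - [0,0,0,0]
    - [0,0,0,0]
    - [0,0,0,0]
  gripper: 50

```text
t: 30.08
ee_pos: [588.1, 128.6, 85.6]
orientation: [-1.42, 0.798, -0.798]
ft_force: [-0.4, -0.1, -0.3]
width: 42.1
```

Request:
arm_command:
  targets:
    - [0,-15,0,0]
    - [0,-25,0,0]
    - [0,-30,0,0]
    - [0,-30,0,0]
    - [0,0,0,0]
    - [0,0,0,0]

```text
t: 30.58
ee_pos: [589.3, 128.9, 187.7]
orientation: [-1.417, 0.795, -0.8]
ft_force: [-0.3, -0.3, 0.1]
width: 43.9
```

Run:
```python
from h import *
b=get_image("scene"); cv2.imwrite("pics/s8.png",b)
c=(587.5,42)
hs=cv2.cvtColor(b,cv2.COLOR_BGR2HSV)[160:205,295:345]
m=((hs[...,0]<8)|(hs[...,0]>172))&(hs[...,1]>140)&(hs[...,2]>50)
for y in range(45):
    if m[y].any(): q=np.where(m[y])[0]; print(y+160,q.min()+295,q.max()+295,end=' | ')
print("\npred head top/bottom",proj("scene",jig([[2,85,96],[2,85,62]],c=c)).round(1).tolist())
print("handle",[(q["at"],round(q["conf"],2)) for q in tip_of("scene","handle_top")],proj("scene",jig([[-62,30,104]],c=c)).round(1))
for n in("brass_bar","lock_pin"):
  s=silhouettes("scene",n)
  for q in s[:2]: ys,xs=np.where(q["pixels"]); print(n,q["conf"],q["at"],xs.min(),xs.max(),ys.min(),ys.max())
go(np.r_[524,69,186],.549); print(get_obs()["qpos"].round(2))
```

```text
178 316 317 | 179 315 321 | 180 315 322 | 181 315 322 | 182 315 322 | 183 315 322 | 184 315 321 | 185 315 321 | 186 315 321 | 187 315 321 | 188 315 321 | 189 314 321 | 190 314 321 | 191 314 321 | 192 314 320 | 193 315 319 | 
pred head top/bottom [[318.9, 180.1], [317.7, 192.4]]
handle [([284.2, 167.4], 0.81)] [[284.1 169. ]]
brass_bar 0.69 [287.2, 188.5] 280 291 176 204
lock_pin 0.42 [319.8, 182.6] 314 323 178 194
t 30.78 tcp [587.1 128.5 184.3] yaw -1.024 w 44.0 F [0.5 0.1 0.2] shift [ 18.   -1.5 -84.8]
turn -1.573
[0.2  0.43 1.71 0.   1.01 1.22]
```

The pin head sits at rows 178–193 and columns 315–322, as predicted for fully home. Back to the handle.

Request:
arm_command:
  targets:
    - [6,0,-28.3,0]
    - [6,0,-28.3,0]
    - [6,0,-28.2,0]
    - [0,0,0,-0.121]
    - [0,0,0,-0.121]
    - [0,0,0,-0.121]
    - [0,0,0,-0.121]
    - [0,0,0,-0.121]
    - [0,0,0,-0.121]
    - [0,0,0,-0.121]
    - [0,0,0,-0.121]
    - [0,0,0,-0.121]
    - [0,0,0,-0.121]
    - [0,0,0,-0.121]
    - [0,0,0,-0.121]
    - [0,0,0,-0.121]
    - [0,0,0,0]
    - [0,0,0,0]

```text
t: 32.28
ee_pos: [524.5, 69.2, 185.0]
orientation: [-1.528, -0.426, 0.429]
ft_force: [0.0, 0.2, 0.8]
width: 43.5
```

Run:
```python
from h import *
get_image("top"); go((524,69,87),.549)
```

```text
t 32.33 tcp [524.6  69.2 185.2] yaw 0.5451 w 44.1 F [ 0.1 -0.4  0.4] shift [-0.5 98.2  0.1]
turn -0.004
```

Request:
arm_command:
  targets:
    - [0,30,0,0]
    - [0,25,0,0]
    - [0,20,0,0]
    - [0,15,0,0]
    - [0,8,0,0]
    - [0,0,0,0]

```text
t: 32.83
ee_pos: [523.7, 69.1, 86.1]
orientation: [-1.527, -0.426, 0.431]
ft_force: [0.1, -0.2, -0.4]
width: 44.1
```

Request:
arm_command:
  targets:
    - [0,0,0,0]
    - [0,0,0,0]
    - [0,0,0,0]
    - [0,0,0,0]
    - [0,0,0,0]
    - [0,0,0,0]
    - [0,0,0,0]
  gripper: 0

```text
t: 33.42
ee_pos: [524.1, 68.6, 88.7]
orientation: [-1.528, -0.429, 0.432]
ft_force: [-4.9, -3.8, 6.1]
width: 14.7
```

Request:
arm_command:
  targets:
    - [1.5,0,0,0]
    - [1.5,0,0,0]
    - [0,0,0,0]
    - [0,0,0,0]

```text
t: 33.75
ee_pos: [524.4, 68.9, 88.5]
orientation: [-1.529, -0.425, 0.437]
ft_force: [-10.0, -11.5, 14.6]
width: 14.9
```

Request:
arm_command:
  targets:
    - [0.5,0,0,0]
    - [0,0,0,0]
    - [0,0,0,0]
    - [0,0,0,0]
    - [0,0,0,0]

```text
t: 34.17
ee_pos: [524.4, 68.9, 88.5]
orientation: [-1.529, -0.425, 0.437]
ft_force: [-12.7, -12.2, 15.0]
width: 14.6
```

Run:
```python
from h import *
b=get_image("scene"); go((524,69,87))
hs=cv2.cvtColor(b,cv2.COLOR_BGR2HSV)[160:205,295:345]
m=((hs[...,0]<8)|(hs[...,0]>172))&(hs[...,1]>140)&(hs[...,2]>50); ys,xs=np.where(m); print("pin head rows",ys.min()+160,ys.max()+160,"cols",xs.min()+295,xs.max()+295)
s=silhouettes("scene","brass_bar")
if s: ys,xs=np.where(s[0]["pixels"]); print("bar",xs.min(),xs.max(),ys.min(),ys.max())
h=jig([0,-80,0],c=(587.5,42))[0]; d=get_obs()["ee_pos"]-h; print("theta",np.arctan2(d[1],d[0])-2.084-.051)
close_job()
```

```text
t 34.22 tcp [524.4  68.9  88.5] yaw 0.5498 w 14.5 F [-12.2 -11.5  15.3] shift [-0.3  1.5  0.3]
pin head rows 178 194 cols 314 322
bar 280 291 176 205
theta -0.0026345413861979597
the job is handed in; nothing more can be done
```

The job is handed in at about 34 s, with the bar seated, the pin home and the gripper still pressing the yellow half shut. I stood the brass bar in the seat with the jig open, then swung the yellow half shut by its handle. After that I pushed the pin home through both lugs, let go of it, and pinched the handle again to press the jig shut.

**Last checks:**
- **Hinge:** about -0.003 rad, estimated from the gripper position on the handle.
- **Push:** about 17 N sideways on the handle, with the gripper holding it at 14.5 mm. The force of the yellow half on the bar was not measured directly.
- **Pin:** its head is where the camera model puts it when fully home. It stopped at 86.3 mm tool height, against 86.5 mm expected.
- **Bar:** upright and in place in the scene camera.

**Points that did not agree:**
- **Top camera:** it was about 3 mm off against the arm in y, and I corrected for that.
- **Pin offset:** the picture showed the pin 3–4 mm off in the gripper, although the two grasps suggested it was centred. I followed the picture, and the pin went in without side force.
- **Upward force:** the wrist read about 15 N upward while clamping. I did not find the cause.

I had used all 12 picture views by the pin grasp, so the later checks are numbers taken from the images. The steel bars and the other things on the table were not touched on purpose, but I did not re-measure them at the end.

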